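# Key the bending former onto the came bender

### The job

The aluminium former of the came bender sits proud on its spring-loaded post with its notch off the key pin. With a fingertip, push the former round by its black clamp screw until the notch in the rim stands over the brass pin, then press down on the middle of the hub until the former snaps fully home, level on its seat, and let go. Nothing is to be gripped or lifted, and the things lying round the bender stay where they are.

Things in the scene. Friction and masses are not known exactly. Their poses are not given: they have to be found in the camera images.
- came_bender: bench tool for bending came, fixed: green round base 160 mm across, 10 mm high; above it a steel seat flange 112 mm across; on its vertical axis a steel post 20 mm thick, top 55 mm above the bench, hidden in the former. Origin on the axis at bench height, z up. The key pin is on its -x side.
- seat (a point): centre of the seat flange's top face, 26 mm above the bench, axes as the bender's (z up)
- key_pin (a point): top of the brass key pin: upright, 10 mm thick, cone-pointed over its top 4.5 mm, 9 mm high above the seat face. It stands 70 mm from the axis on the bender's -x side on a steel ear 24 mm wide, so half the pin and the ear show beyond the former's rim
- former: loose aluminium disc, 140 mm across, rim 16 mm thick, web face 12 mm above the underside, 0.3 kg; its socket has about 1 mm play on the post. Origin at the centre of its underside, z up; the notch is on its -x side. Proud on the post's spring balls (underside about 11 mm above the seat, 2 mm clear of the pin) it turns either way with under 1 N at the clamp screw and stays where it is left
- notch (a point): middle of the mouth of the only notch in the former's rim (16 mm wide, 10 mm deep radially, right through): 70 mm from the former's axis on its -x side, at the height of the underside. The former is aligned when its x axis points as the bender's; within about 4 mm of the pin's middle it goes down, the pin's cone centring the rest
- hub_top (a point): centre of the flat top of the former's hub, a boss 34 mm across, 35 mm above the underside (72 mm above the bench while proud, 61 mm when seated): the place to press. Some 10 to 18 N, suddenly, takes the aligned former 11 mm down past the balls, which then hold it on the seat; off the notch the pin blocks it and it stays tilted on the pin until turned on
- clamp_screw: black knurled thumb screw fixed on the former: 18 mm across, its side from 22 to 38 mm above the former's underside (top 75 mm above the bench while proud); 47 mm from the axis, 38 degrees from the notch, at [-0.037, 0.029] in the former's frame. Origin on its axis, 12 mm above the underside. For pushing sideways; over 15 N on it counts as gripping or forcing
- came_strip: bystander: strip of lead came, 10x85x6 mm, origin under its centre
- beech_block: bystander: beech block, 32x60x22 mm, origin under its centre
- hammer: bystander: hammer with grey soft head and wooden handle, 104x130x23 mm, origin under its centre
- ball_pen: bystander: white and black ball pen, 12x142x13 mm, origin under its centre
- bending_arm (a joint): angle of the dark bending arm about the bender's axis, 0 when it points 0.65 rad clockwise (from above) of the bender's +x, growing anticlockwise. It reaches 165 mm from the axis; brass roller 47 mm high, upright black handle 79 mm high near its end. Stiff; takes no part and may stay where it is
- drawing_marker: bystander: black and white marker pen, 14x136x14 mm, origin under its centre
- sleeve_eraser: bystander: white eraser in a blue sleeve, 19x42x12 mm, origin under its centre

How it is judged:
On the way, in this order (a step that is already met when the one before it is completed fails the run):
1. the notch stands over the key pin (within 10 mm) while the former is still proud of its seat (horizontal distance between notch and key_pin below 0.01 m and z of former in the frame of seat above 0.002 m), for 0.02 s.
2. the former is pressed home (z of former in the frame of seat below 0.0015 m), for 0.1 s.
At the end, for the whole second after the job is handed in: the former lies on the seat (underside within 1.5 mm of the seat face, tilted less than 0.02 rad, centred within 3 mm), its notch round the key pin (within 5 mm), at rest and released (z of former in the frame of seat below 0.0015 m and horizontal distance between former and seat below 0.003 m and horizontal distance between notch and key_pin below 0.005 m and angle between former's own z axis and vertical below 0.02 rad and angular speed of former below 0.1 rad/s); the robot touches nothing.
It fails at once if the former is lifted (more than about 14 mm above its starting height) (height (world z) of former above 0.051 m).
It fails at once if the clamp screw is gripped or forced (more than 15 N) (contact force between clamp_screw and the fingers above 15 N).
It fails at once if a thing lying round the bender is moved by more than 30 mm (distance of any of came_strip, beech_block, hammer, ball_pen, drawing_marker, sleeve_eraser from where it was at the start of the episode above 0.03 m).
It also fails if it takes over 72 s, if anything falls off the work surface, if the arm or the gripper's body presses on something with over 40 N, if the wrist force passes 120 N, or if a joint passes its speed limit or range.

### The arm

A 7-joint arm with a two-finger parallel gripper is mounted at the origin on a cart in front of the work surface, level with it; the furniture and walls round the work are solid. World frame = base frame: x ahead of the robot, y to its left, z up, the work surface at z = 0. Lengths are in m, angles in rad, forces in N, time in s.
With the tool pointing down it reaches from about 0.4 to 0.85 m from the base axis. Payload 10.4 kg.
Tool frame: the origin (TCP) lies at the very end of the fingers, on their centre line; the grasp point (between the pads) lies 19 mm behind it; z points along the fingers, x is the direction in which the jaws open and shut, and the axes are right-handed (so a half turn about z gives the same grasp; the last joint's range is limited). The gripper opens to 87 mm and grips with 3 to 60 N. Pads are 19 mm wide; open, the fingers measure 117 mm over their backs; the gripper's body (75 mm by 190 mm) begins 51 mm behind the grasp point.
Start: joints at [-0.023, 0.332, -0.065, 1.46, 0.022, 1.35, -0.088], TCP at [0.625, 0, 0.201] pointing down, gripper open.
Joint ranges: [-2.6, 2.6], [-0.5, 2.12], [-1.47, 1.34], [0.16, 2.42], [-1.27, 4.41], [0.06, 2.06], [-2.6, 2.6]. Speed limits (rad/s): [2.22, 2.22, 2.79, 2.79, 3.14, 3.14, 3.14].

### API

Orientations are given as a rotation vector (axis times angle).
In Python, from station import ctrl gives the robot as it stands.
- The arm moves only by the tool carry_out, never from a script. Its argument "targets" is a list of rows, each an object with "fingers": the gripper command: -1 is shut, 1 is fully open, values between are in proportion; "translation": the shift along the world's x, y, z in cm, a list of three; "twist": the turn, a rotation vector about the world's x, y, z in degrees, a list of three. A call has 1 to 20 rows; each row is the pose to reach, as a shift and turn from the pose measured when the call began; what a row does not reach only later rows make up. A row lasts 1/12 s, in which the tool goes at most 41.7 mm and 7.16 degrees, less where a joint would pass 70% of its speed; a pose out of reach is approached as far as the arm can. A call with a gripper value outside its range is refused whole. The fingers move at their own pace and stop on an object; "force" is the grip in N (left out, the last holds). Time passes only in rows, so rows that repeat a pose let the fingers close. It gives the time, the measured TCP pose, the force and the opening at its end, in the units of the state.
- ctrl.sense(): the state, without advancing time (a new reading comes with each control period).
- ctrl.snapshot(name): name is "scene" or "side" or "wrist"; returns the picture (400x640x3 uint8, red, green, blue); there is no depth.
- ctrl.camera_info(name): a dict with "fx", "fy", "cx", "cy" (pixels), "camera_from_world" (4x4, takes a point from world to camera coordinates); the wrist camera has in their place "hand_eye" (4x4, takes a point from camera to tool coordinates, whose origin is the TCP and whose axes are the tool frame's). Camera axes: x right, y down, z forward; pixel columns grow to the right and rows downward; lengths in m; the calibration is good to about 2 mm. A picture is of the moment at which its call begins: read the wrist's pose just before it. camera_info takes no time and is no camera call.
- ctrl.hand_in(): hands the job in, once; it reports no verdict.
The state is a dict: "clock": time; "qpos": joint angles; "joint_velocities": joint speeds; "effort": joint torques, N m; "tcp_pos": TCP position; "ee_rot": TCP orientation; "ft_force": force on the tool from outside, world axes, zero at the start; "torque": the same for the moment, N m; "gripper_width": finger opening in m.
Only numpy, scipy, OpenCV 4.12 (cv2) and the standard library are available. Lean on these libraries where they do the work, as an engineer would, in place of code of your own. Each camera call takes 0.05 s, during which the arm holds its last target. There are 200 camera calls.

## Working session

There is one attempt and no reset: what is moved stays moved. The work goes in short steps, Python scripts to look and compute and a tool call to move; the robot and the scene stay as the last step left them, time stands still between calls to the robot, and variables do not carry over. Pictures are saved under pics/ and viewed, about 8 in all and at most 12, crops included, and the job is handed in when it is done.

Besides the shell and the picture viewer there is one more tool, called after "Request:" as a command line: name --argument value ..., lists and objects as JSON in quotes. carry_out: Moves the arm, as the interface text tells. Its arguments: {"type":"object","properties":{"targets":{"type":"array"},"force":{"type":"number"}},"required":["targets"]}

```bash
ls; mkdir -p pics; python3 - <<'E'
from station import ctrl
import cv2,numpy as np
s=ctrl.sense();print(s['clock'],s['tcp_pos'],s['ee_rot'],s['gripper_width'])
for n in ['scene','side','wrist']:
    im=ctrl.snapshot(n);cv2.imwrite(f'pics/{n}0.png',im[:,:,::-1])
    c=ctrl.camera_info(n);print(n,{k:np.round(v,4).tolist() for k,v in c.items()})
E
```

```text
pics
0.0 [6.24573117e-01 7.66485630e-06 2.00048262e-01] [ 3.14152934e+00  6.10674468e-05 -2.27425830e-03] 0.08732588525278119
scene {'fx': 367.2989, 'fy': 367.2989, 'cx': 321.4358, 'cy': 198.4404, 'camera_from_world': [[0.9059, -0.4235, 0.0035, -0.4637], [-0.3036, -0.6552, -0.6918, 0.1982], [0.2953, 0.6256, -0.7221, 1.0038], [0.0, 0.0, 0.0, 1.0]]}
side {'fx': 378.0023, 'fy': 378.0023, 'cx': 322.5325, 'cy': 198.0857, 'camera_from_world': [[-0.9998, -0.0153, 0.0117, 0.5098], [-0.0187, 0.6178, -0.7861, 0.0576], [0.0048, -0.7862, -0.6179, 0.9824], [0.0, 0.0, 0.0, 1.0]]}
wrist {'fx': 314.942, 'fy': 314.942, 'cx': 318.7221, 'cy': 201.8095, 'hand_eye': [[1.0, -0.0015, 0.0007, -0.0004], [0.0012, 0.9525, 0.3044, -0.0833], [-0.0011, -0.3044, 0.9525, -0.1843], [0.0, 0.0, 0.0, 1.0]]}
```

View pics/scene0.png

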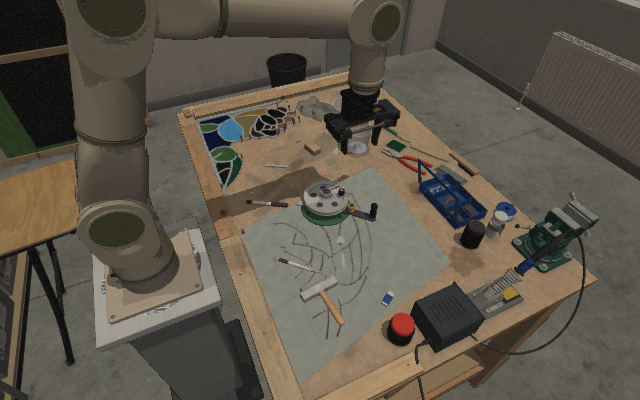

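View pics/side0.png

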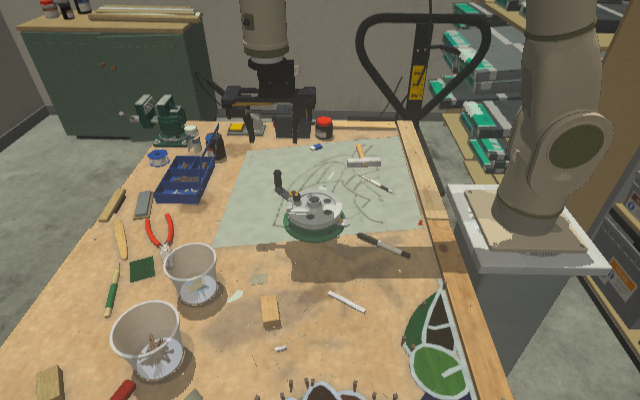

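View pics/wrist0.png

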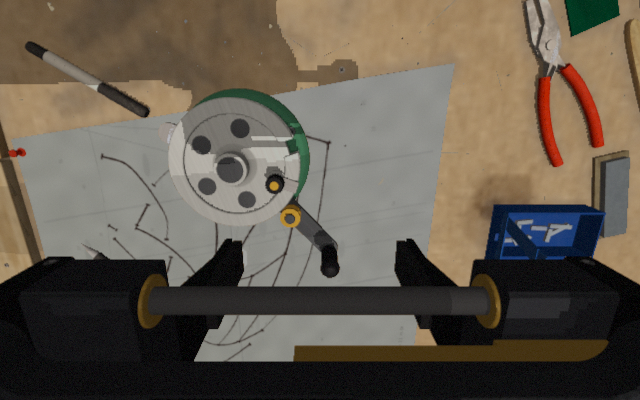

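Wrist view: hub top near (231,168), black screw near (275,184), arm roller (290,217); a dark gap in the rim near (295,150) may be the notch, and a pale ear shows near (166,132). Next I'll zoom in.

```bash
python3 - <<'E'
import cv2,numpy as np
w=cv2.imread('pics/wrist0.png')[75:245,150:350];s=cv2.imread('pics/scene0.png')[170:240,290:390];d=cv2.imread('pics/side0.png')[160:250,260:360]
a=cv2.resize(w,None,fx=2.9,fy=2.9,interpolation=2)
b=np.vstack([cv2.resize(s,(300,210)),cv2.resize(d,(300,270))])[:480]
o=np.zeros((max(a.shape[0],480),a.shape[1]+300,3),np.uint8)[:, :800*2]
o[:a.shape[0],:a.shape[1]]=a;o[:480,a.shape[1]:]=b
o=cv2.resize(o,(800,int(o.shape[0]*800/o.shape[1])));print(o.shape,800/(a.shape[1]+300))
cv2.imwrite('pics/c0.png',o)
E
```

```text
(448, 800, 3) 0.9090909090909091
```

View pics/c0.png

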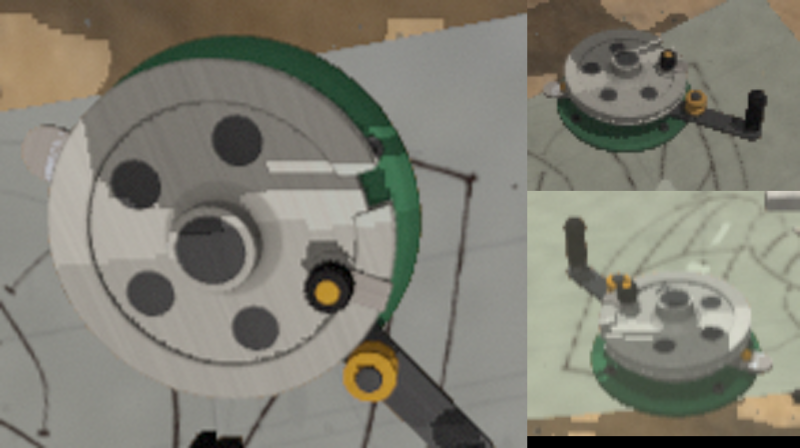

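```bash
cat > h.py <<'E'
from station import ctrl
import numpy as np, cv2
from scipy.spatial.transform import Rotation as R
def ray(n,uv,state=None):
    c=ctrl.camera_info(n)
    d=np.array([(uv[0]-c['cx'])/c['fx'],(uv[1]-c['cy'])/c['fy'],1])
    if n=='wrist':
        T=np.eye(4);T[:3,:3]=R.from_rotvec(state['ee_rot']).as_matrix();T[:3,3]=state['tcp_pos'];T=T@c['hand_eye']
    else: T=np.linalg.inv(c['camera_from_world'])
    d=T[:3,:3]@d
    return T[:3,3],d/np.linalg.norm(d)
def tri(rs):
    P=[np.eye(3)-np.outer(d,d) for _,d in rs]
    x=np.linalg.solve(sum(P),sum(p@o for p,(o,_) in zip(P,rs)))
    return x,[round(float(np.linalg.norm(p@(x-o)))*1000,1) for p,(o,_) in zip(P,rs)]
def atz(r,z): return r[0]+r[1]*(z-r[0][2])/r[1][2]
E
cat > m.py <<'E'
from h import *
s=ctrl.sense()
for k,z,w,a,b in [('hub',.072,(229.7,169.1),(327,190.2),(315,198.9)),('screw',.075,(273.7,185.4),(341.7,188.7),(296.7,193.8)),('ear',.028,(167,133.8),(299.2,202.3),(343,221))]:
    r=[ray('wrist',w,s),ray('scene',a),ray('side',b)]
    x,e=tri(r);print(k,np.round(x,4),e,'wrist@z',np.round(atz(r[0],z),4))
n=atz(ray('wrist',(292.3,145.2),s),.045);print('notch',n)
E
python3 m.py
```

```text
hub [0.5336 0.0168 0.0715] [1.5, 4.2, 4.7] wrist@z [0.5346 0.0182 0.072 ]
screw [0.5778 0.0009 0.0741] [1.0, 2.4, 2.9] wrist@z [0.5787 0.002  0.075 ]
ear [0.4569 0.0471 0.0264] [2.5, 1.7, 2.3] wrist@z [0.4558 0.049  0.028 ]
notch [0.5961372  0.03846838 0.045     ]
```

Hub and screw heights triangulate to 71.5 and 74 mm, against 72 and 75 in the text. The radius is 47 mm and the screw–notch angle 38°, both as given. Screw is at -20°, notch at +18° and ear at 158°, so the former has to turn +140°. I'll shut the fingers, yaw -110° and hover behind the screw.

Request:
carry_out --targets '[{"fingers": -1,"translation": [-2,-1.2,-2],"twist": [0,0,-7]},{"fingers": -1,"translation": [-4,-2.4,-4],"twist": [0,0,-14]},{"fingers": -1,"translation": [-6,-3.6,-6],"twist": [0,0,-21]},{"fingers": -1,"translation": [-6,-3.6,-8],"twist": [0,0,-28]},{"fingers": -1,"translation": [-6,-3.6,-8],"twist": [0,0,-35]},{"fingers": -1,"translation": [-6,-3.6,-8],"twist": [0,0,-42]},{"fingers": -1,"translation": [-6,-3.6,-8],"twist": [0,0,-49]},{"fingers": -1,"translation": [-6,-3.6,-8],"twist": [0,0,-56]},{"fingers": -1,"translation": [-6,-3.6,-8],"twist": [0,0,-63]},{"fingers": -1,"translation": [-6,-3.6,-8],"twist": [0,0,-70]},{"fingers": -1,"translation": [-6,-3.6,-8],"twist": [0,0,-77]},{"fingers": -1,"translation": [-6,-3.6,-8],"twist": [0,0,-84]},{"fingers": -1,"translation": [-6,-3.6,-8],"twist": [0,0,-91]},{"fingers": -1,"translation": [-6,-3.6,-8],"twist": [0,0,-98]},{"fingers": -1,"translation": [-6,-3.6,-8],"twist": [0,0,-105]},{"fingers": -1,"translation": [-6,-3.6,-8],"twist": [0,0,-110]},{"fingers": -1,"translation": [-6,-3.6,-8],"twist": [0,0,-110]},{"fingers": -1,"translation": [-6,-3.6,-8],"twist": [0,0,-110]},{"fingers": -1,"translation": [-6,-3.6,-8],"twist": [0,0,-110]}]'

```text
clock: 1.73
tcp_pos: [0.5646, -0.036, 0.1201]
ee_rot: [-1.806, 2.57, 0.001]
ft_force: [-0.3, 0.1, 0.5]
gripper_width: 0.0005
```

```bash
python3 - <<'E'
from h import *
s=ctrl.sense();print(s['clock'],s['tcp_pos'],R.from_rotvec(s['ee_rot']).as_matrix().round(3),s['qpos'].round(2) if hasattr(s['qpos'],'round') else s['qpos'],s['gripper_width'])
im=ctrl.snapshot('wrist')[:,:,::-1].copy();cv2.imwrite('pics/wrist1.png',im)
E
```

```text
1.7333 [ 0.56460453 -0.03597904  0.12013779] [[-0.339 -0.941  0.   ]
 [-0.941  0.339  0.001]
 [-0.001  0.    -1.   ]] [-0.16  0.26  0.17  1.73 -0.05  1.15 -1.89] 0.0005421154257552601
```

View pics/wrist1.png

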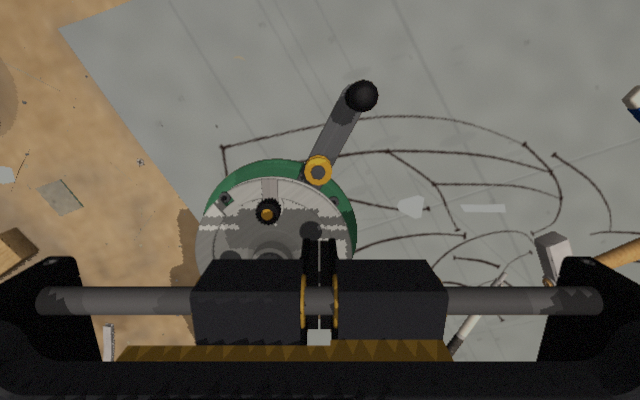

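Closed fingers are near (320,245), the screw at (266,211) and the way between them is clear. I'll go down to z ≈ 61 mm and work out the arc.

Request:
carry_out --targets '[{"fingers": -1,"translation": [0,0,-2],"twist": [0,0,0]},{"fingers": -1,"translation": [0,0,-4],"twist": [0,0,0]},{"fingers": -1,"translation": [0,0,-5.9],"twist": [0,0,0]},{"fingers": -1,"translation": [0,0,-5.9],"twist": [0,0,0]},{"fingers": -1,"translation": [0,0,-5.9],"twist": [0,0,0]}]'

```text
clock: 2.2
tcp_pos: [0.564, -0.0361, 0.0608]
ee_rot: [1.806, -2.569, -0.003]
ft_force: [0.3, -0.2, -0.0]
gripper_width: 0.0008
```

```bash
cat > arc.py <<'E'
from h import *
import sys
A=np.array([.5345,.018]); f0,f1,n,off=map(float,sys.argv[1:5])
s=ctrl.sense();p=np.array(s['tcp_pos']);M=R.from_rotvec(s['ee_rot']).as_matrix()
yaw=np.degrees(np.arctan2(M[1,0],M[0,0]));print(p.round(4),yaw.round(1),np.round(s['ft_force'],1))
for f in np.linspace(f0,f1,int(n)):
    a=np.radians(f);r=np.array([np.cos(a),np.sin(a)]);t=np.array([-r[1],r[0]])
    c=A+.047*r-off*t
    print(np.round((c-p[:2])*100,1).tolist(),round((f-90-yaw+180)%360-180))
E
python3 arc.py -20 80 21 .024
python3 - <<'E'
from h import *
print(atz(ray('wrist',(266,211),dict(tcp_pos=[.5646,-.036,.1201],ee_rot=[-1.806,2.57,.001])),.075))
E
```

```text
[ 0.564  -0.0361  0.0608] -109.8 [ 0.3 -0.2 -0. ]
[0.6, 1.5] 0
[1.0, 1.9] 5
[1.3, 2.2] 10
[1.5, 2.6] 15
[1.8, 3.0] 20
[1.9, 3.4] 25
[2.1, 3.9] 30
[2.2, 4.3] 35
[2.3, 4.8] 40
[2.3, 5.2] 45
[2.3, 5.7] 50
[2.3, 6.1] 55
[2.2, 6.6] 60
[2.1, 7.0] 65
[1.9, 7.5] 70
[1.7, 7.9] 75
[1.5, 8.3] 80
[1.2, 8.7] 85
[0.9, 9.0] 90
[0.6, 9.3] 95
[0.2, 9.6] 100
[5.81570676e-01 4.02981462e-04 7.50000000e-02]
```

Request:
carry_out --targets '[{"fingers": -1,"translation": [0.3,0.8,0],"twist": [0,0,0]},{"fingers": -1,"translation": [0.6,1.5,0],"twist": [0,0,0]},{"fingers": -1,"translation": [1.0,1.9,0],"twist": [0,0,5]},{"fingers": -1,"translation": [1.3,2.2,0],"twist": [0,0,10]},{"fingers": -1,"translation": [1.5,2.6,0],"twist": [0,0,15]},{"fingers": -1,"translation": [1.8,3.0,0],"twist": [0,0,20]},{"fingers": -1,"translation": [1.9,3.4,0],"twist": [0,0,25]},{"fingers": -1,"translation": [2.1,3.9,0],"twist": [0,0,30]},{"fingers": -1,"translation": [2.2,4.3,0],"twist": [0,0,35]},{"fingers": -1,"translation": [2.3,4.8,0],"twist": [0,0,40]},{"fingers": -1,"translation": [2.3,5.2,0],"twist": [0,0,45]},{"fingers": -1,"translation": [2.3,5.7,0],"twist": [0,0,50]},{"fingers": -1,"translation": [2.3,6.1,0],"twist": [0,0,55]},{"fingers": -1,"translation": [2.2,6.6,0],"twist": [0,0,60]},{"fingers": -1,"translation": [2.1,7.0,0],"twist": [0,0,65]},{"fingers": -1,"translation": [1.9,7.5,0],"twist": [0,0,70]},{"fingers": -1,"translation": [1.9,7.5,0],"twist": [0,0,70]}]'

```text
clock: 3.62
tcp_pos: [0.5836, 0.0413, 0.062]
ee_rot: [2.958, -1.059, 0.0]
ft_force: [0.2, -0.1, 0.4]
gripper_width: 0.0009
```

```bash
python3 arc.py 50 115 14 .024; python3 - <<'E'
from h import *
im=ctrl.snapshot('wrist')[:,:,::-1];sc=ctrl.snapshot('scene')[165:245,280:400,::-1];sd=ctrl.snapshot('side')[155:255,250:370,::-1]
b=np.vstack([cv2.resize(sc,(360,240)),cv2.resize(sd,(360,300))])
o=np.zeros((540,800,3),np.uint8);o[:275,:440]=cv2.resize(im,(440,275));o[:,440:]=b
cv2.imwrite('pics/m2.png',o)
E
```

```text
[0.5836 0.0413 0.062 ] -39.4 [ 0.2 -0.1  0.4]
[-0.1, -0.3] -1
[-0.3, 0.1] 4
[-0.5, 0.5] 9
[-0.8, 0.9] 14
[-1.0, 1.3] 19
[-1.4, 1.6] 24
[-1.7, 1.9] 29
[-2.1, 2.1] 34
[-2.5, 2.4] 39
[-2.9, 2.6] 44
[-3.4, 2.7] 49
[-3.8, 2.8] 54
[-4.3, 2.9] 59
[-4.7, 2.9] 64
```

View pics/m2.png

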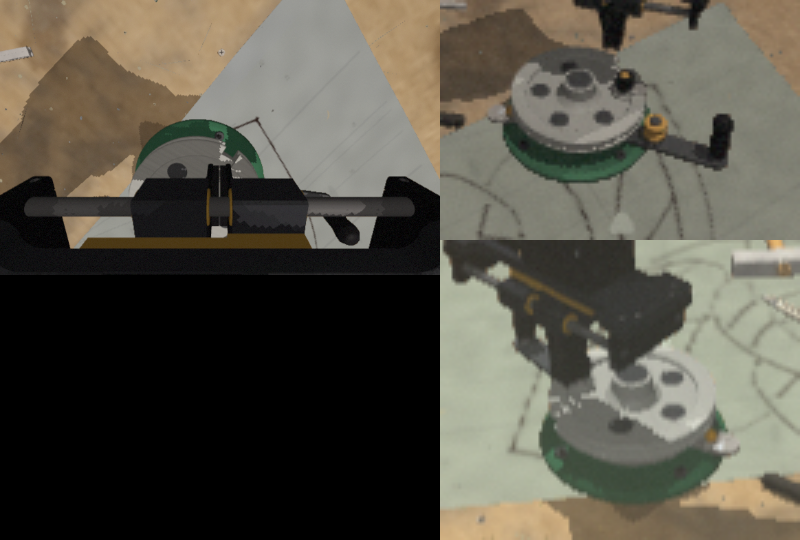

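```bash
python3 - <<'E'
from h import *
for n in ['scene','side']:
    c=ctrl.camera_info(n)
    for k,P in dict(tcp=[.5836,.0413,.062],screw=[.578,.002,.075],newscrew=[.565,.054,.075],hub=[.5345,.018,.072],ear=[.456,.049,.028]).items():
        q=np.array(c['camera_from_world'])@[*P,1];print(n,k,np.round([c['fx']*q[0]/q[2]+c['cx'],c['fy']*q[1]/q[2]+c['cy']],1))
sc=ctrl.snapshot('scene')[160:240,280:400,::-1];sd=ctrl.snapshot('side')[155:255,250:370,::-1]
o=np.hstack([cv2.resize(sc,(400,267),interpolation=0),cv2.resize(sd,(400,333),interpolation=0)[:267]])
cv2.imwrite('pics/m3.png',o)
print(ctrl.sense()['ft_force'])
E
```

```text
scene tcp [336.6 182.9]
scene screw [340.9 188.4]
scene newscrew [329.6 179.1]
scene hub [325.7 190. ]
scene ear [298.7 201.1]
side tcp [292.1 207.8]
side screw [295.4 193.7]
side newscrew [299.3 207.1]
side hub [312.7 198.9]
side ear [344.3 221.4]
[-0.26847661 -1.3387727   0.74000121]
```

View pics/m3.png

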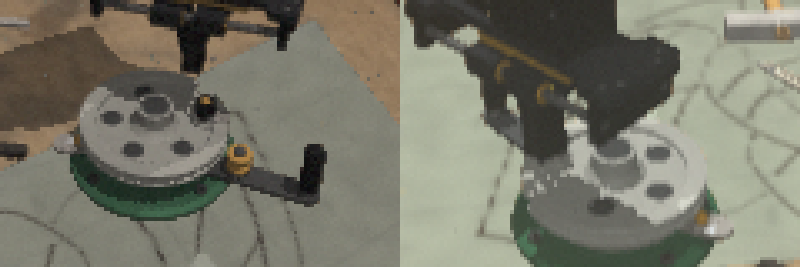

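The screw still shows at scene (341.5,190.6), practically where it was, though the finger went past it. I'll lift, go back to the earlier viewpoint and compare.

Request:
carry_out --targets '[{"fingers": -1,"translation": [0,0,3],"twist": [0,0,0]},{"fingers": -1,"translation": [0,0,5.8],"twist": [0,0,-7]},{"fingers": -1,"translation": [-0.5,-2,5.8],"twist": [0,0,-14]},{"fingers": -1,"translation": [-1,-4,5.8],"twist": [0,0,-21]},{"fingers": -1,"translation": [-1.5,-6,5.8],"twist": [0,0,-28]},{"fingers": -1,"translation": [-1.9,-7.7,5.8],"twist": [0,0,-35]},{"fingers": -1,"translation": [-1.9,-7.7,5.8],"twist": [0,0,-42]},{"fingers": -1,"translation": [-1.9,-7.7,5.8],"twist": [0,0,-49]},{"fingers": -1,"translation": [-1.9,-7.7,5.8],"twist": [0,0,-56]},{"fingers": -1,"translation": [-1.9,-7.7,5.8],"twist": [0,0,-63]},{"fingers": -1,"translation": [-1.9,-7.7,5.8],"twist": [0,0,-70]},{"fingers": -1,"translation": [-1.9,-7.7,5.8],"twist": [0,0,-70]},{"fingers": -1,"translation": [-1.9,-7.7,5.8],"twist": [0,0,-70]}]'

```text
clock: 4.95
tcp_pos: [0.5644, -0.0383, 0.1192]
ee_rot: [1.807, -2.569, -0.002]
ft_force: [-0.5, -0.6, -0.2]
gripper_width: 0.0002
```

```bash
python3 - <<'E'
from h import *
s=ctrl.sense();print(s['clock'],s['tcp_pos'],s['ee_rot'])
im=ctrl.snapshot('wrist')[:,:,::-1].copy();cv2.imwrite('pics/wrist4f.png',im)
a=cv2.imread('pics/wrist1.png')
o=np.vstack([cv2.resize(x[150:260,180:380],(520,286),interpolation=0) for x in (a,im)])
cv2.imwrite('pics/c4.png',o)
print(atz(ray('scene',(341.5,190.6)),.075))
E
```

```text
4.95 [ 0.56442409 -0.03828471  0.11919398] [ 1.80685775e+00 -2.56859511e+00 -1.67447097e-03]
[ 0.57550504 -0.00708222  0.075     ]
```

View pics/c4.png

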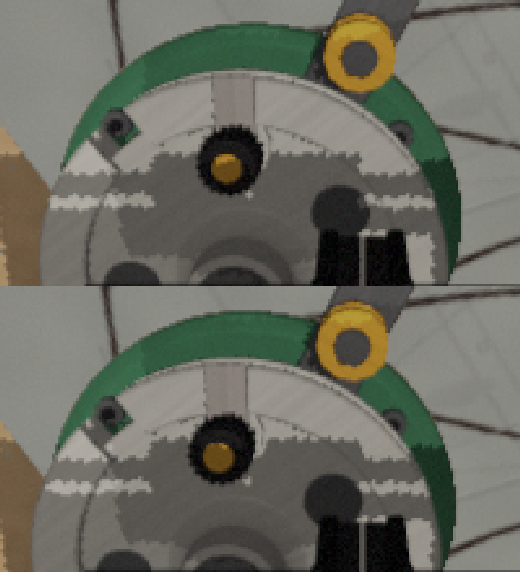

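Nothing moved: in both crops the screw is at the same place, crop (228,168) then (222,457). The finger must have passed above it, so the tip may be higher than the nominal TCP once the fingers are shut. I'll check the tip height on bare bench at about (0.62, 0.14).

Request:
carry_out --targets '[{"fingers": -1,"translation": [1,3.5,0],"twist": [0,0,7]},{"fingers": -1,"translation": [2,7,0],"twist": [0,0,14]},{"fingers": -1,"translation": [3,10.5,0],"twist": [0,0,21]},{"fingers": -1,"translation": [4,14,0],"twist": [0,0,28]},{"fingers": -1,"translation": [5.6,17.8,0],"twist": [0,0,35]},{"fingers": -1,"translation": [5.6,17.8,-2],"twist": [0,0,42]},{"fingers": -1,"translation": [5.6,17.8,-4],"twist": [0,0,49]},{"fingers": -1,"translation": [5.6,17.8,-6],"twist": [0,0,56]},{"fingers": -1,"translation": [5.6,17.8,-8],"twist": [0,0,63]},{"fingers": -1,"translation": [5.6,17.8,-9],"twist": [0,0,70]},{"fingers": -1,"translation": [5.6,17.8,-9],"twist": [0,0,70]},{"fingers": -1,"translation": [5.6,17.8,-9],"twist": [0,0,70]}]'

```text
clock: 6.0
tcp_pos: [0.6202, 0.1395, 0.029]
ee_rot: [2.952, -1.069, -0.002]
ft_force: [-0.9, 0.9, -0.0]
gripper_width: 0.0001
```

Request:
carry_out --targets '[{"fingers": -1,"translation": [0,0,-0.5],"twist": [0,0,0]},{"fingers": -1,"translation": [0,0,-0.8],"twist": [0,0,0]},{"fingers": -1,"translation": [0,0,-1.1],"twist": [0,0,0]},{"fingers": -1,"translation": [0,0,-1.4],"twist": [0,0,0]},{"fingers": -1,"translation": [0,0,-1.7],"twist": [0,0,0]},{"fingers": -1,"translation": [0,0,-2],"twist": [0,0,0]},{"fingers": -1,"translation": [0,0,-2.2],"twist": [0,0,0]},{"fingers": -1,"translation": [0,0,-2.2],"twist": [0,0,0]}]'

```text
clock: 6.67
tcp_pos: [0.6199, 0.1394, 0.0064]
ee_rot: [2.952, -1.069, -0.003]
ft_force: [0.2, -0.5, -0.5]
gripper_width: 0.0004
```

Request:
carry_out --targets '[{"fingers": -1,"translation": [0,0,-0.2],"twist": [0,0,0]},{"fingers": -1,"translation": [0,0,-0.4],"twist": [0,0,0]},{"fingers": -1,"translation": [0,0,-0.6],"twist": [0,0,0]},{"fingers": -1,"translation": [0,0,-0.7],"twist": [0,0,0]},{"fingers": -1,"translation": [0,0,-0.8],"twist": [0,0,0]},{"fingers": -1,"translation": [0,0,-0.8],"twist": [0,0,0]}]'

```text
clock: 7.17
tcp_pos: [0.6198, 0.1394, -0.0019]
ee_rot: [2.951, -1.069, -0.003]
ft_force: [-0.0, -0.5, -0.8]
gripper_width: 0.0004
```

```bash
python3 - <<'E'
from h import *
s=ctrl.sense();print(s['tcp_pos'],s['ft_force'])
o=[]
for n in ['scene','side']:
    c=ctrl.camera_info(n);q=np.array(c['camera_from_world'])@[*s['tcp_pos'],1]
    u,v=c['fx']*q[0]/q[2]+c['cx'],c['fy']*q[1]/q[2]+c['cy'];x0,y0=int(u)-30,int(v)-30
    print(n,(u-x0)*6.5,(v-y0)*6.5)
    o.append(cv2.resize(ctrl.snapshot(n)[y0:y0+60,x0:x0+60,::-1],(390,390),interpolation=0))
cv2.imwrite('pics/tip.png',np.hstack(o))
E
```

```text
[ 0.61976528  0.13939512 -0.00185461] [-0.00111447 -0.46180645 -0.75869436]
scene 198.8002317638499 197.50563773245668
side 196.53899139262322 199.28035485450462
```

View pics/tip.png

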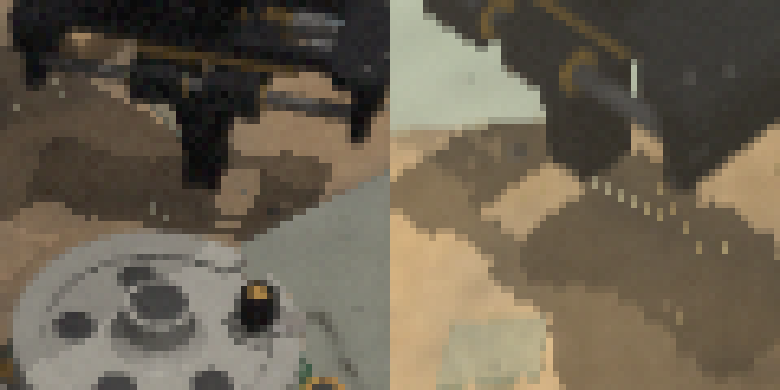

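No contact at z = -2 mm, and in both pictures the tip sits about 2–3 px (6–9 mm) above the nominal point. I'll keep probing down.

Request:
carry_out --targets '[{"fingers": -1,"translation": [0,0,-0.2],"twist": [0,0,0]},{"fingers": -1,"translation": [0,0,-0.4],"twist": [0,0,0]},{"fingers": -1,"translation": [0,0,-0.5],"twist": [0,0,0]},{"fingers": -1,"translation": [0,0,-0.5],"twist": [0,0,0]}]'

```text
clock: 7.6
tcp_pos: [0.6197, 0.1394, -0.007]
ee_rot: [2.951, -1.069, -0.004]
ft_force: [0.3, 0.3, 0.1]
gripper_width: 0.0
```

Request:
carry_out --targets '[{"fingers": -1,"translation": [0,0,-0.1],"twist": [0,0,0]},{"fingers": -1,"translation": [0,0,-0.2],"twist": [0,0,0]},{"fingers": -1,"translation": [0,0,-0.3],"twist": [0,0,0]},{"fingers": -1,"translation": [0,0,-0.3],"twist": [0,0,0]}]'

```text
clock: 7.93
tcp_pos: [0.6195, 0.1394, -0.0102]
ee_rot: [2.951, -1.069, -0.004]
ft_force: [0.1, 1.3, 0.2]
gripper_width: 0.0006
```

Request:
carry_out --targets '[{"fingers": -1,"translation": [0,0,-0.1],"twist": [0,0,0]},{"fingers": -1,"translation": [0,0,-0.2],"twist": [0,0,0]},{"fingers": -1,"translation": [0,0,-0.3],"twist": [0,0,0]},{"fingers": -1,"translation": [0,0,-0.3],"twist": [0,0,0]}]'

```text
clock: 8.27
tcp_pos: [0.6194, 0.1393, -0.0135]
ee_rot: [2.951, -1.069, -0.004]
ft_force: [0.4, -0.7, -0.4]
gripper_width: 0.0003
```

Request:
carry_out --targets '[{"fingers": -1,"translation": [0,0,-0.1],"twist": [0,0,0]},{"fingers": -1,"translation": [0,0,-0.2],"twist": [0,0,0]},{"fingers": -1,"translation": [0,0,-0.3],"twist": [0,0,0]},{"fingers": -1,"translation": [0,0,-0.3],"twist": [0,0,0]}]'

```text
clock: 8.6
tcp_pos: [0.6192, 0.1392, -0.0168]
ee_rot: [2.951, -1.069, -0.005]
ft_force: [0.3, -1.6, -1.1]
gripper_width: 0.0003
```

Request:
carry_out --targets '[{"fingers": -1,"translation": [0,0,-0.1],"twist": [0,0,0]},{"fingers": -1,"translation": [0,0,-0.2],"twist": [0,0,0]},{"fingers": -1,"translation": [0,0,-0.3],"twist": [0,0,0]},{"fingers": -1,"translation": [0,0,-0.3],"twist": [0,0,0]}]'

```text
clock: 8.93
tcp_pos: [0.6191, 0.1392, -0.02]
ee_rot: [2.951, -1.069, -0.005]
ft_force: [0.5, -0.6, -0.3]
gripper_width: 0.0003
```

Request:
carry_out --targets '[{"fingers": -1,"translation": [0,0,-0.1],"twist": [0,0,0]},{"fingers": -1,"translation": [0,0,-0.2],"twist": [0,0,0]},{"fingers": -1,"translation": [0,0,-0.2],"twist": [0,0,0]}]'

```text
clock: 9.18
tcp_pos: [0.6192, 0.1392, -0.0212]
ee_rot: [2.951, -1.069, -0.005]
ft_force: [-3.3, -1.5, 9.6]
gripper_width: 0.0002
```

Request:
carry_out --targets '[{"fingers": -1,"translation": [0,0,-0.1],"twist": [0,0,0]},{"fingers": -1,"translation": [0,0,-0.2],"twist": [0,0,0]},{"fingers": -1,"translation": [0,0,-0.2],"twist": [0,0,0]}]'

```text
clock: 9.43
tcp_pos: [0.6193, 0.1393, -0.0212]
ee_rot: [2.95, -1.069, -0.005]
ft_force: [-8.9, -2.9, 20.9]
gripper_width: 0.0001
```

Request:
carry_out --targets '[{"fingers": -1,"translation": [0,0,-0.1],"twist": [0,0,0]},{"fingers": -1,"translation": [0,0,-0.2],"twist": [0,0,0]},{"fingers": -1,"translation": [0,0,-0.2],"twist": [0,0,0]}]'

```text
clock: 9.68
tcp_pos: [0.6193, 0.1393, -0.0212]
ee_rot: [2.95, -1.069, -0.005]
ft_force: [-9.4, -2.6, 19.9]
gripper_width: 0.0005
```

Contact comes at a reported z of -21 mm, so the shut fingertips are really 21 mm above the reported TCP; a ray through the wrist picture gives the same. The first sweep therefore ran at about 82 mm, over the 75 mm screw. I'll correct for this: pushing needs TCP z ≈ 0.039.

Request:
carry_out --targets '[{"fingers": -1,"translation": [0,0,4],"twist": [0,0,0]},{"fingers": -1,"translation": [0,0,8],"twist": [0,0,0]},{"fingers": -1,"translation": [0,0,12],"twist": [0,0,-7]},{"fingers": -1,"translation": [0,0,14],"twist": [0,0,-14]},{"fingers": -1,"translation": [-1,-3.5,14],"twist": [0,0,-21]},{"fingers": -1,"translation": [-2,-7,14],"twist": [0,0,-28]},{"fingers": -1,"translation": [-3,-10.5,14],"twist": [0,0,-35]},{"fingers": -1,"translation": [-4,-14,14],"twist": [0,0,-42]},{"fingers": -1,"translation": [-5.5,-17.5,14],"twist": [0,0,-49]},{"fingers": -1,"translation": [-5.5,-17.5,14],"twist": [0,0,-56]},{"fingers": -1,"translation": [-5.5,-17.5,14],"twist": [0,0,-63]},{"fingers": -1,"translation": [-5.5,-17.5,14],"twist": [0,0,-70]},{"fingers": -1,"translation": [-5.5,-17.5,14],"twist": [0,0,-70]},{"fingers": -1,"translation": [-5.5,-17.5,10],"twist": [0,0,-70]},{"fingers": -1,"translation": [-5.5,-17.5,8],"twist": [0,0,-70]},{"fingers": -1,"translation": [-5.5,-17.5,7],"twist": [0,0,-70]},{"fingers": -1,"translation": [-5.5,-17.5,6.1],"twist": [0,0,-70]},{"fingers": -1,"translation": [-5.5,-17.5,6.1],"twist": [0,0,-70]},{"fingers": -1,"translation": [-5.5,-17.5,6.1],"twist": [0,0,-70]}]'

```text
clock: 11.27
tcp_pos: [0.5648, -0.0357, 0.0404]
ee_rot: [1.807, -2.569, -0.006]
ft_force: [-0.2, -0.2, 0.2]
gripper_width: 0.0005
```

```bash
python3 arc.py -20 60 17 .024
```

```text
[ 0.5648 -0.0357  0.0404] -109.8 [-0.2 -0.2  0.2]
[0.6, 1.5] 0
[0.9, 1.8] 5
[1.2, 2.2] 10
[1.4, 2.6] 15
[1.7, 3.0] 20
[1.9, 3.4] 25
[2.0, 3.8] 30
[2.1, 4.3] 35
[2.2, 4.7] 40
[2.2, 5.2] 45
[2.2, 5.6] 50
[2.2, 6.1] 55
[2.1, 6.6] 60
[2.0, 7.0] 65
[1.8, 7.4] 70
[1.6, 7.8] 75
[1.4, 8.2] 80
```

Request:
carry_out --targets '[{"fingers": -1,"translation": [0.3,0.8,0],"twist": [0,0,0]},{"fingers": -1,"translation": [0.6,1.5,0],"twist": [0,0,0]},{"fingers": -1,"translation": [0.9,1.8,0],"twist": [0,0,5]},{"fingers": -1,"translation": [1.2,2.2,0],"twist": [0,0,10]},{"fingers": -1,"translation": [1.4,2.6,0],"twist": [0,0,15]},{"fingers": -1,"translation": [1.7,3.0,0],"twist": [0,0,20]},{"fingers": -1,"translation": [1.9,3.4,0],"twist": [0,0,25]},{"fingers": -1,"translation": [2.0,3.8,0],"twist": [0,0,30]},{"fingers": -1,"translation": [2.1,4.3,0],"twist": [0,0,35]},{"fingers": -1,"translation": [2.2,4.7,0],"twist": [0,0,40]},{"fingers": -1,"translation": [2.2,5.2,0],"twist": [0,0,45]},{"fingers": -1,"translation": [2.2,5.6,0],"twist": [0,0,50]},{"fingers": -1,"translation": [2.2,6.1,0],"twist": [0,0,55]},{"fingers": -1,"translation": [2.1,6.6,0],"twist": [0,0,60]},{"fingers": -1,"translation": [2.0,7.0,0],"twist": [0,0,65]},{"fingers": -1,"translation": [1.8,7.4,0],"twist": [0,0,70]},{"fingers": -1,"translation": [1.8,7.4,0],"twist": [0,0,70]}]'

```text
clock: 12.68
tcp_pos: [0.5833, 0.0405, 0.0414]
ee_rot: [2.956, -1.059, -0.003]
ft_force: [1.0, 0.6, 0.8]
gripper_width: 0.0003
```

```bash
python3 arc.py 50 115 14 .024
python3 - <<'E'
from h import *
# cheap check: did the dark screw leave its scene position?
a=cv2.imread('pics/scene0.png')[...,::-1][180:200,334:350].astype(int);b=ctrl.snapshot('scene')[180:200,334:350].astype(int)
print(a.mean(2)[6:13,4:12].mean(),b.mean(2)[6:13,4:12].mean())
E
```

```text
[0.5833 0.0405 0.0414] -39.4 [1.  0.6 0.8]
[-0.0, -0.2] -1
[-0.2, 0.2] 4
[-0.5, 0.6] 9
[-0.7, 1.0] 14
[-1.0, 1.3] 19
[-1.3, 1.7] 24
[-1.7, 2.0] 29
[-2.1, 2.2] 34
[-2.5, 2.5] 39
[-2.9, 2.6] 44
[-3.3, 2.8] 49
[-3.8, 2.9] 54
[-4.2, 3.0] 59
[-4.7, 3.0] 64
87.24404761904762 86.91071428571429
```

```bash
cat > gold.py <<'E'
from h import *
def gold(im,x0,x1,y0,y1):
    h=cv2.cvtColor(im[y0:y1,x0:x1],cv2.COLOR_BGR2HSV)
    m=((h[...,0]>12)&(h[...,0]<28)&(h[...,1]>150)&(h[...,2]>70)).astype(np.uint8)
    n,l,st,c=cv2.connectedComponentsWithStats(m)
    return [(round(c[i][0]+x0,1),round(c[i][1]+y0,1),int(st[i,4])) for i in range(1,n) if st[i,4]>=2]
if __name__=='__main__':
    print(gold(cv2.imread('pics/scene0.png'),290,375,165,230));print(gold(cv2.imread('pics/side0.png'),270,360,160,240))
    for n,b in (('scene',(290,375,165,230)),('side',(270,360,160,240))):
        im=ctrl.snapshot(n)[...,::-1].copy();cv2.imwrite(f'pics/g_{n}.png',im);print(n,gold(im,*b))
E
python3 gold.py
```

```text
[(np.float64(350.2), np.float64(208.0), 12)]
[(np.float64(290.0), np.float64(193.0), 8), (np.float64(295.9), np.float64(193.4), 9), (np.float64(340.0), np.float64(219.5), 2)]
scene [(np.float64(349.0), np.float64(204.5), 2), (np.float64(352.4), np.float64(208.0), 11)]
side [(np.float64(340.0), np.float64(219.5), 2)]
```

```bash
python3 - <<'E'
import cv2,numpy as np
a=cv2.imread('pics/g_scene.png')[160:240,290:380];b=cv2.imread('pics/g_side.png')[160:240,270:360]
cv2.imwrite('pics/g.png',np.hstack([cv2.resize(x,(400,356),interpolation=2) for x in (a,b)]))
E
```

View pics/g.png

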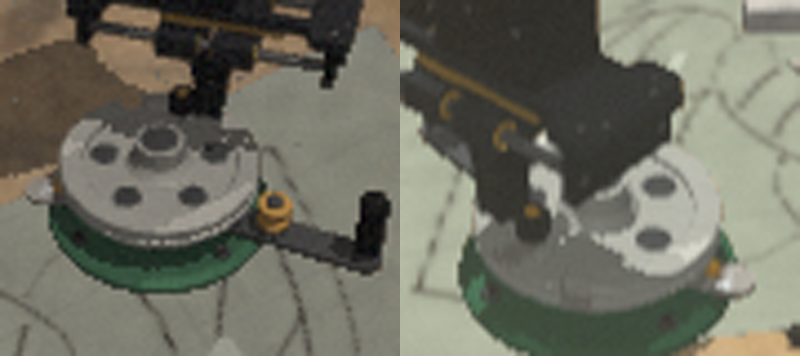

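The screw has moved: scene (331,182), side (300,208), next to the finger.

```bash
python3 - <<'E'
from h import *
A=np.array([.5345,.018])
r=[ray('scene',(331,181.8)),ray('side',(299.7,208.4))]
x,e=tri(r);print(x,e)
for q in [x,atz(r[0],.0745),atz(r[1],.0745)]:
    d=q[:2]-A;print(np.hypot(*d),np.degrees(np.arctan2(d[1],d[0])))
q=atz(ray('side',(340,219.5)),.032);d=q[:2]-A;print('pin',q,np.hypot(*d),np.degrees(np.arctan2(d[1],d[0])))
E
```

```text
[0.56592885 0.04837389 0.06699284] [1.4, 1.4]
0.043707501965348255 44.02207192822424
0.03759247131191253 38.73656116432519
0.04968712433655976 53.839401563603715
pin [0.46662068 0.04674105 0.032     ] 0.07371329855622948 157.0515204684439
```

Request:
carry_out --targets '[{"fingers": -1,"translation": [-0.2,0.2,0],"twist": [0,0,4]},{"fingers": -1,"translation": [-0.5,0.6,0],"twist": [0,0,9]},{"fingers": -1,"translation": [-0.7,1.0,0],"twist": [0,0,14]},{"fingers": -1,"translation": [-1.0,1.3,0],"twist": [0,0,19]},{"fingers": -1,"translation": [-1.3,1.7,0],"twist": [0,0,24]},{"fingers": -1,"translation": [-1.7,2.0,0],"twist": [0,0,29]},{"fingers": -1,"translation": [-2.1,2.2,0],"twist": [0,0,34]},{"fingers": -1,"translation": [-2.5,2.5,0],"twist": [0,0,39]},{"fingers": -1,"translation": [-2.9,2.6,0],"twist": [0,0,44]},{"fingers": -1,"translation": [-3.3,2.8,0],"twist": [0,0,49]},{"fingers": -1,"translation": [-3.8,2.9,0],"twist": [0,0,54]},{"fingers": -1,"translation": [-4.2,3.0,0],"twist": [0,0,59]},{"fingers": -1,"translation": [-4.2,3.0,0],"twist": [0,0,59]},{"fingers": -1,"translation": [-4.2,3.0,0],"twist": [0,0,59]}]'

```text
clock: 14.0
tcp_pos: [0.5416, 0.0684, 0.0412]
ee_rot: [3.096, 0.513, -0.001]
ft_force: [0.1, 0.7, 0.4]
gripper_width: 0.0003
```

```bash
python3 arc.py 100 124 13 .024
python3 - <<'E'
from h import *
s=ctrl.sense();M=R.from_rotvec(s['ee_rot']).as_matrix();print(M.round(3))
E
python3 gold.py
```

```text
[0.5416 0.0684 0.0412] 18.8 [0.1 0.7 0.4]
[0.8, 0.0] -9
[0.7, 0.1] -7
[0.5, 0.1] -5
[0.3, 0.1] -3
[0.1, 0.2] -1
[-0.1, 0.2] 1
[-0.2, 0.2] 3
[-0.4, 0.2] 5
[-0.6, 0.2] 7
[-0.8, 0.2] 9
[-1.0, 0.2] 11
[-1.2, 0.2] 13
[-1.4, 0.2] 15
[[ 0.947  0.322  0.   ]
 [ 0.322 -0.947 -0.003]
 [-0.001  0.003 -1.   ]]
[(np.float64(350.2), np.float64(208.0), 12)]
[(np.float64(290.0), np.float64(193.0), 8), (np.float64(295.9), np.float64(193.4), 9), (np.float64(340.0), np.float64(219.5), 2)]
scene [(np.float64(348.7), np.float64(207.0), 3), (np.float64(354.0), np.float64(205.5), 2), (np.float64(351.5), np.float64(207.0), 2), (np.float64(350.5), np.float64(210.5), 2)]
side [(np.float64(290.2), np.float64(192.9), 9)]
```

Finger nominally at 109°, just short of the target. I'll back off, lift and look from above.

Request:
carry_out --targets '[{"fingers": -1,"translation": [0.6,0,0],"twist": [0,0,0]},{"fingers": -1,"translation": [0.6,0,4],"twist": [0,0,0]},{"fingers": -1,"translation": [0.6,0,8],"twist": [0,0,0]},{"fingers": -1,"translation": [0.6,-3,11],"twist": [0,0,-6]},{"fingers": -1,"translation": [0.6,-6,14],"twist": [0,0,-12]},{"fingers": -1,"translation": [0.6,-9,15],"twist": [0,0,-18]},{"fingers": -1,"translation": [0.6,-11,15],"twist": [0,0,-18]},{"fingers": -1,"translation": [0.6,-11,15],"twist": [0,0,-18]},{"fingers": -1,"translation": [0.6,-11,15],"twist": [0,0,-18]}]'

```text
clock: 14.85
tcp_pos: [0.5482, -0.0429, 0.1912]
ee_rot: [3.138, 0.017, -0.001]
ft_force: [0.3, 0.9, -0.2]
gripper_width: 0.0003
```

```bash
python3 - <<'E'
from h import *
s=ctrl.sense();im=ctrl.snapshot('wrist')[...,::-1].copy();cv2.imwrite('pics/w5.png',im)
c=ctrl.camera_info('wrist');T=np.eye(4);T[:3,:3]=R.from_rotvec(s['ee_rot']).as_matrix();T[:3,3]=s['tcp_pos'];T=np.linalg.inv(T@c['hand_eye'])
q=T@[.5345,.018,.072,1];u=[c['fx']*q[0]/q[2]+c['cx'],c['fy']*q[1]/q[2]+c['cy']];x0,y0=int(u[0])-100,max(0,int(u[1])-75)
print(s['tcp_pos'],s['ee_rot'],u,x0,y0)
cv2.imwrite('pics/w5c.png',cv2.resize(im[y0:y0+150,x0:x0+200],(800,600),interpolation=2))
E
```

```text
[ 0.54817297 -0.04291061  0.1912329 ] [ 3.13828567e+00  1.72312942e-02 -8.27294653e-04] [np.float64(305.0335560179734), np.float64(125.67279599724007)] 205 50
```

View pics/w5c.png

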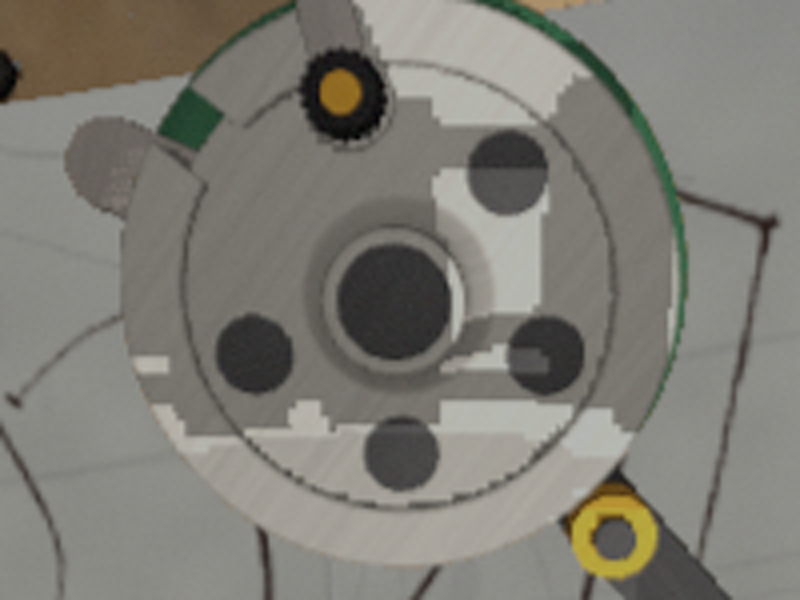

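```bash
python3 - <<'E'
from h import *
s=dict(tcp_pos=[.54817,-.04291,.19123],ee_rot=[3.138286,.017231,-.000827])
f=lambda u,v,z:atz(ray('wrist',(205+u/4,50+v/4),s),z)[:2]
A=f(394,300,.072);B=f(397,290,.053);print('hub',A,'rimc',B)
C=(A+B)/2
for k,a in dict(screw=(342,92,.075),notch_mouth=(170,112,.053),notch_floor=(214,153,.053),ear=(110,165,.027),ear2=(72,148,.027)).items():
    p=f(*a)
    for c in (A,B):
        d=p-c;print(k,p.round(4),round(np.hypot(*d)*1000,1),np.degrees(np.arctan2(d[1],d[0])).round(1))
E
```

```text
hub [0.53306117 0.01860207] rimc [0.53294933 0.01962552]
screw [0.5219 0.0635] 46.3 103.9
screw [0.5219 0.0635] 45.3 104.1
notch_mouth [0.479  0.0604] 68.3 142.3
notch_mouth [0.479  0.0604] 67.6 142.9
notch_floor [0.489  0.0513] 54.8 143.4
notch_floor [0.489  0.0513] 54.1 144.2
ear [0.4571 0.0489] 81.8 158.3
ear [0.4571 0.0489] 81.3 158.9
ear2 [0.4475 0.0529] 92.2 158.1
ear2 [0.4475 0.0529] 91.7 158.7
```

Clear view: screw at 104°, notch at 142.5°, ear and pin at 158.4°, so 16° remain. The contact distance along the tool is 20.2 mm. I'll go back down behind the screw and push it to 120.3°.

Request:
carry_out --targets '[{"fingers": -1,"translation": [0.1,3,-2],"twist": [0,0,5]},{"fingers": -1,"translation": [0.2,6,-4],"twist": [0,0,10]},{"fingers": -1,"translation": [0.3,9,-6],"twist": [0,0,15]},{"fingers": -1,"translation": [0.3,11.4,-8],"twist": [0,0,15]},{"fingers": -1,"translation": [0.3,11.4,-8],"twist": [0,0,15]},{"fingers": -1,"translation": [0.3,11.4,-11],"twist": [0,0,15]},{"fingers": -1,"translation": [0.3,11.4,-13],"twist": [0,0,15]},{"fingers": -1,"translation": [0.3,11.4,-14.2],"twist": [0,0,15]},{"fingers": -1,"translation": [0.3,11.4,-15.1],"twist": [0,0,15]},{"fingers": -1,"translation": [0.3,11.4,-15.1],"twist": [0,0,15]},{"fingers": -1,"translation": [0.3,11.4,-15.1],"twist": [0,0,15]}]'

```text
clock: 15.82
tcp_pos: [0.5512, 0.073, 0.0403]
ee_rot: [3.109, 0.431, -0.001]
ft_force: [-0.2, 0.3, 0.0]
gripper_width: 0.0005
```

```bash
sed -i 's/A=np.array.*; f0/A=np.array([.533,.019]); f0/' arc.py; python3 arc.py 100.3 120.3 6 .0202
```

```text
[0.5512 0.073  0.0403] 15.8 [-0.2  0.3  0. ]
[-0.7, -0.4] -5
[-1.0, -0.3] -1
[-1.4, -0.3] 3
[-1.7, -0.3] 7
[-2.1, -0.3] 11
[-2.5, -0.3] 15
```

Request:
carry_out --targets '[{"fingers": -1,"translation": [-0.5,-0.3,0],"twist": [0,0,-1]},{"fingers": -1,"translation": [-1.0,-0.3,0],"twist": [0,0,0]},{"fingers": -1,"translation": [-1.4,-0.3,0],"twist": [0,0,3]},{"fingers": -1,"translation": [-1.7,-0.3,0],"twist": [0,0,7]},{"fingers": -1,"translation": [-2.1,-0.3,0],"twist": [0,0,11]},{"fingers": -1,"translation": [-2.3,-0.3,0],"twist": [0,0,13]},{"fingers": -1,"translation": [-2.5,-0.3,0],"twist": [0,0,15]},{"fingers": -1,"translation": [-2.5,-0.3,0],"twist": [0,0,15]},{"fingers": -1,"translation": [-2.5,-0.3,0],"twist": [0,0,15]}]'

```text
clock: 16.57
tcp_pos: [0.5264, 0.0698, 0.0411]
ee_rot: [3.026, 0.832, 0.001]
ft_force: [0.6, -0.8, 0.0]
gripper_width: 0.0006
```

Request:
carry_out --targets '[{"fingers": -1,"translation": [0.6,0.3,0],"twist": [0,0,0]},{"fingers": -1,"translation": [0.6,0.3,4],"twist": [0,0,0]},{"fingers": -1,"translation": [0.6,0.3,8],"twist": [0,0,-7]},{"fingers": -1,"translation": [0.9,-3,11],"twist": [0,0,-14]},{"fingers": -1,"translation": [1.2,-6,14],"twist": [0,0,-21]},{"fingers": -1,"translation": [1.6,-9,15],"twist": [0,0,-28]},{"fingers": -1,"translation": [1.9,-11.2,15],"twist": [0,0,-31]},{"fingers": -1,"translation": [1.9,-11.2,15],"twist": [0,0,-31]},{"fingers": -1,"translation": [1.9,-11.2,15],"twist": [0,0,-31]}]'

```text
clock: 17.32
tcp_pos: [0.5453, -0.0432, 0.1902]
ee_rot: [3.139, -0.01, -0.002]
ft_force: [-0.3, 1.1, -0.5]
gripper_width: 0.0008
```

```bash
cat > look.py <<'E'
from h import *
import sys
s=ctrl.sense();im=ctrl.snapshot('wrist')[...,::-1].copy();cv2.imwrite(f'pics/{sys.argv[1]}.png',im)
h=cv2.cvtColor(im[:200,200:420],cv2.COLOR_BGR2HSV)
m=((h[...,0]>12)&(h[...,0]<30)&(h[...,1]>150)&(h[...,2]>70)).astype(np.uint8)
n,l,st,c=cv2.connectedComponentsWithStats(m)
A=np.array([.533,.019]);print(s['tcp_pos'],s['ee_rot'])
for i in range(1,n):
    if st[i,4]<4: continue
    uv=c[i]+[200,0]
    for z in (.075,.064,.035):
        p=atz(ray('wrist',uv,s),z)[:2];d=p-A;print(uv.round(1),st[i,4],z,p.round(4),round(np.hypot(*d)*1000,1),np.degrees(np.arctan2(d[1],d[0])).round(1))
x0,y0=205,50
cv2.imwrite(f'pics/{sys.argv[1]}c.png',cv2.resize(im[y0:y0+150,x0:x0+200],(800,600),interpolation=2))
E
python3 look.py w6
```

```text
[ 0.54534263 -0.04321968  0.19024241] [ 3.13851814e+00 -9.82416501e-03 -1.57888765e-03]
[277.9  78.1] 95 0.075 [0.5096 0.0595] 46.7 120.0
[277.9  78.1] 95 0.064 [0.5083 0.0602] 48.0 120.9
[277.9  78.1] 95 0.035 [0.5048 0.062 ] 51.4 123.2
[244.6  96.7] 68 0.075 [0.4789 0.0441] 59.6 155.1
[244.6  96.7] 68 0.064 [0.4764 0.0442] 61.9 156.0
[244.6  96.7] 68 0.035 [0.47   0.0445] 68.0 157.9
[360.2 181. ] 292 0.075 [ 0.5857 -0.0349] 75.4 -45.6
[360.2 181. ] 292 0.064 [ 0.5872 -0.0377] 78.4 -46.3
[360.2 181. ] 292 0.035 [ 0.5911 -0.045 ] 86.4 -47.8
```

Screw at 120.0°, and the brass pin now shows through the notch at 157.9°, r = 68 mm. That's aligned to within a degree. Next: move over the hub and press.

Request:
carry_out --targets '[{"fingers": -1,"translation": [-0.6,3,-3],"twist": [0,0,0]},{"fingers": -1,"translation": [-1.2,6.2,-6],"twist": [0,0,0]},{"fingers": -1,"translation": [-1.2,6.2,-9],"twist": [0,0,0]},{"fingers": -1,"translation": [-1.2,6.2,-12],"twist": [0,0,0]},{"fingers": -1,"translation": [-1.2,6.2,-13],"twist": [0,0,0]},{"fingers": -1,"translation": [-1.2,6.2,-13],"twist": [0,0,0]},{"fingers": -1,"translation": [-1.2,6.2,-13],"twist": [0,0,0]}]'

```text
clock: 17.95
tcp_pos: [0.5333, 0.0209, 0.0605]
ee_rot: [3.139, -0.004, -0.003]
ft_force: [0.4, 1.1, 1.0]
gripper_width: 0.0006
```

Request:
carry_out --targets '[{"fingers": -1,"translation": [0,0,-0.4],"twist": [0,0,0]},{"fingers": -1,"translation": [0,0,-0.7],"twist": [0,0,0]},{"fingers": -1,"translation": [0,0,-0.9],"twist": [0,0,0]},{"fingers": -1,"translation": [0,0,-1.0],"twist": [0,0,0]},{"fingers": -1,"translation": [0,0,-1.0],"twist": [0,0,0]}]'

```text
clock: 18.37
tcp_pos: [0.5333, 0.0208, 0.0506]
ee_rot: [3.139, -0.004, -0.003]
ft_force: [0.3, -0.1, 0.2]
gripper_width: 0.0004
```

Request:
carry_out --targets '[{"fingers": -1,"translation": [0,-0.2,-0.2],"twist": [0,0,0]},{"fingers": -1,"translation": [0,-0.2,-0.4],"twist": [0,0,0]},{"fingers": -1,"translation": [0,-0.2,-0.6],"twist": [0,0,0]},{"fingers": -1,"translation": [0,-0.2,-0.8],"twist": [0,0,0]},{"fingers": -1,"translation": [0,-0.2,-1.0],"twist": [0,0,0]},{"fingers": -1,"translation": [0,-0.2,-1.2],"twist": [0,0,0]},{"fingers": -1,"translation": [0,-0.2,-1.3],"twist": [0,0,0]},{"fingers": -1,"translation": [0,-0.2,-1.3],"twist": [0,0,0]},{"fingers": -1,"translation": [0,-0.2,-1.3],"twist": [0,0,0]}]'

```text
clock: 19.12
tcp_pos: [0.5337, 0.0186, 0.0397]
ee_rot: [3.139, -0.005, -0.002]
ft_force: [-9.2, -1.2, 24.9]
gripper_width: 0.0005
```

TCP stopped at 0.0397, which puts the tip at 61 mm (the seated hub height), with 25 N of reaction. I'll let go, lift and check.

Request:
carry_out --targets '[{"fingers": -1,"translation": [0,0,2],"twist": [0,0,0]},{"fingers": -1,"translation": [0,0,6],"twist": [0,0,0]},{"fingers": -1,"translation": [0.3,-1,10],"twist": [0,0,0]},{"fingers": -1,"translation": [0.6,-4,13],"twist": [0,0,0]},{"fingers": -1,"translation": [1.2,-6.2,15],"twist": [0,0,0]},{"fingers": -1,"translation": [1.2,-6.2,15],"twist": [0,0,0]},{"fingers": -1,"translation": [1.2,-6.2,15],"twist": [0,0,0]}]'

```text
clock: 19.7
tcp_pos: [0.5463, -0.0448, 0.1904]
ee_rot: [3.138, -0.009, 0.001]
ft_force: [0.6, 0.6, -0.2]
gripper_width: 0.0007
```

```bash
python3 look.py w7
```

```text
[ 0.54628793 -0.04479019  0.19036382] [ 3.13843868e+00 -9.15291501e-03  1.16766255e-03]
[279.8  77.1] 93 0.075 [0.5125 0.0588] 44.7 117.3
[279.8  77.1] 93 0.064 [0.5113 0.0595] 45.9 118.2
[279.8  77.1] 93 0.035 [0.508  0.0614] 49.2 120.5
[243.2  95.2] 69 0.075 [0.4789 0.0438] 59.5 155.4
[243.2  95.2] 69 0.064 [0.4764 0.0439] 61.8 156.2
[243.2  95.2] 69 0.035 [0.4699 0.0444] 68.0 158.1
[358.7 179. ] 302 0.075 [ 0.5853 -0.0345] 74.8 -45.7
[358.7 179. ] 302 0.064 [ 0.5867 -0.0372] 77.8 -46.3
[358.7 179. ] 302 0.035 [ 0.5905 -0.0444] 85.6 -47.8
```

View pics/w7c.png

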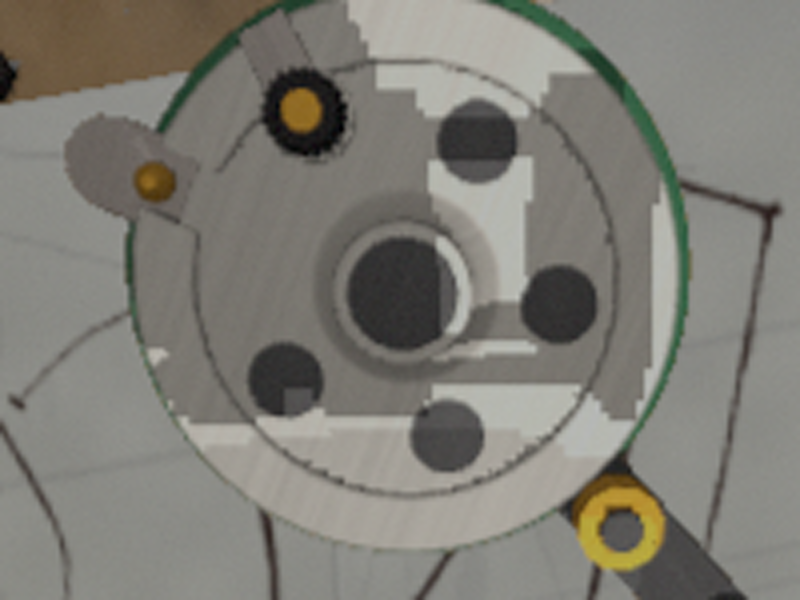

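The notch sits round the brass pin, crop (155,182), and the former is concentric with an even green margin. The screw's image shift matches an 11 mm drop, and the robot is clear.

```bash
python3 -c "
from station import ctrl
print(ctrl.hand_in())"
```

```text
the job is handed in; nothing more can be done
None
```

I turned the former about 140° by its clamp screw until the notch stood over the brass pin. I then pressed the hub until the former went home, lifted clear and handed in at about 20 s; no verdict was reported.

**Before pressing:** the screw stood at 120.0° and the pin at 157.9°. With the 38° between screw and notch, that is aligned to under a degree.

**Pressing:** the tip stopped at about 61 mm, the seated hub height, against about 25 N.

**Last wrist picture:** the notch is round the pin, the former looks concentric with its base, and the gripper is clear at z = 0.19 m. I did not measure tilt directly.

**Disagreements:**
- **Tip height:** the shut fingertips touch 21 mm above the stated TCP. My first sweep therefore passed over the screw without moving anything. I found the offset by touching bare bench with up to about 21 N, and corrected for it.
- **Screw angle:** the last picture put the screw at 118.2°, about 2° off the angle before pressing. I put that down to its assumed height and the calibration.
- **Bystanders:** the robot never worked near them, but I made no separate check that they had not moved.

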